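# Slide a glass sample jar into the sealing nest and press its stopper home

## Robot

A 6-joint arm with a two-finger parallel gripper is mounted at the origin on the work surface. World frame = base frame: x ahead of the robot, y to its left, z up, the work surface at z = 0. Lengths are in m, angles in degrees, forces in N, time in s.
With the tool pointing down it reaches from about 0.25 to 0.725 m from the base axis. Payload 9.7 kg.
Tool frame: the origin (TCP) lies where the fingers leave the gripper's body, on its centre line; the fingertips stand 73 mm ahead of it and the grasp point (between the pads) lies 54 mm ahead of it; y points along the fingers, x is the direction in which the jaws open and shut, and the axes are right-handed (so a half turn about y gives the same grasp; the last joint's range is limited). The gripper opens to 85 mm and grips with 20 to 120 N. Pads are 22 mm wide; open, the fingers measure 114 mm over their backs; the gripper's body (76 mm by 85 mm) begins 54 mm behind the grasp point. The pads swing forward as they close: fully open they stand 13 mm farther back than shut.
Start: joints at [-65.088, 4.979, 10.078, 95.1, 0, 90], TCP at [0.232, -0.499, 0.304] pointing down, gripper open.
Joint ranges: [-179.16, 179.16], [-48.56, 103.87], [-65.8, 70.77], [-126.05, 130.52], [-82.76, 87.17], [-180, 180]. Speed limits (degrees/s): [127.2, 127.2, 147.25, 180, 180, 180].

## Interface

Orientations are given as [roll, pitch, yaw] about the fixed x, y, z axes, in that order (R = Rz(yaw) Ry(pitch) Rx(roll)).
In Python, from workcell import sensors, imaging, bot, models gives the robot as it stands.
- The arm moves only by the tool arm_command, never from a script. Its argument "rows" is one flat list of numbers, 7 for each row, row after row: the shift along the tool's x, y, z in cm, then the turn, a rotation vector about the tool's x, y, z in degrees, then the gripper's target within -1 to 1 (fully open at 1, half-way at 0, shut at -1). A call has 1 to 12 rows; each row is the pose to reach, as a shift and turn from the pose commanded when the call began, along the tool's axes at that moment; what a row does not reach only later rows make up. A row lasts 1/12 s, in which the tool goes at most 41.7 mm and 7.16 degrees, less where a joint would pass 70% of its speed; a pose out of reach is approached as far as the arm can. A call with a gripper value outside its range is refused whole. The fingers move at their own pace and stop on an object; "force" is the grip in N (left out, the last holds). Time passes only in rows, so rows that repeat a pose let the fingers close. It gives the time, the measured TCP pose, the force and the opening at its end, in the units of the state.
- sensors.get_obs(): the state, without advancing time (a new reading comes with each control period).
- imaging.camera(name): name is "scene" or "top"; returns a dict with "pixels" (480x640x3 uint8, blue, green, red), "z_map" (480x640 float32, m along the optical axis (not along the pixel's ray), 0 where there is no reading), "camera_matrix" (3x3 intrinsics, pixels), "D" ([k1, k2, p1, p2, k3] as OpenCV has them; the pictures are not rectified), "world_from_camera" (4x4, takes a point from camera to world coordinates). Camera axes: x right, y up, looking along -z (the intrinsics and any distortion apply to the point x, -y, -z); pixel columns grow to the right and rows downward; lengths in m; the calibration is good to about 2 mm. A picture is of the moment at which its call begins.
- bot.job_done(): hands the job in, once; it reports no verdict.
Trained networks look in the newest picture that a camera, given by its name, has taken for a name from the list of things; names that differ only in an ending like _2 or _b are one class to them, and where a whole thing is asked for, a point or a joint stands for the part that bears it (a point fixed in the world has none). Each returns a list of dicts, best first, with "conf" (0 to 1); they miss things now and then, are a little off and sometimes report something else, mostly with a low value. They report only what shows in the picture. A call takes as long as a camera call.
- models.search_frame(thing, camera): "extent" ([centre column, centre row, width, height] in pixels, round what is visible of it).
- models.spot_point(thing, camera): "location" ([column, row] in pixels: a listed point, or the origin of a listed thing).
The state is a dict: "time": time; "q": joint angles; "qd": joint speeds; "joint_efforts": joint torques, N m; "ee_pos": TCP position; "tcp_rot": TCP orientation; "wrist_force": force on the tool from outside, world axes, zero at the start; "torque": the same for the moment, N m; "opening": finger opening in m.
Only numpy, scipy, OpenCV 4.12 (cv2) and the standard library are available. Lean on these libraries where they do the work, as an engineer would, in place of code of your own. Each camera call takes 0.05 s, during which the arm holds its last target.

## Task

The amber glass jar with the red stopper still has to be sealed. Without lifting it, slide it over the bench into the V-shaped nest until it sits against both rubber walls, and only then press its stopper straight down until the red flange meets the jar's rim, and let go. The glass is fragile: never push or press on the jar or its stopper with more than 20 N, keep it upright, and leave the other things on the bench as they stand.

Things in the scene. Friction and masses are not known exactly. Their poses are not given: they have to be found in the camera images.
- jar: Amber glass jar with a paper band and a red stopper, 80 mm in diameter, straight-sided up to 58 mm high, rim at 75 mm (neck 68 mm in diameter); 0.3 to 0.65 kg. Loose on the bench. Origin: centre of its underside, z up. Its yaw does not matter.
- stopper (a joint): How far the red stopper has been pressed into the jar, in m: 0 = flange 14 mm above the rim, 0.014 = home, flange (74 mm in diameter, 10 mm thick) on the rim. It starts between 0 and 0.006. Friction: it slides at about 7 N and stays where it is left; at the shoulder it stops dead.
- button_top (a point): Centre of the top face of the white button (32 mm in diameter, 12 mm high) in the middle of the red stopper, where it is pressed: 97 mm above the bench when the stopper is home and the button is not pressed, up to 111 mm before. The button is sprung: it gives about 0.7 mm per N, 11 mm at most (some 15 N), so it sinks about 5 mm before the stopper starts to slide.
- nest: V-shaped nest screwed to the bench, aluminium walls with black rubber faces, 100 mm long and 50 mm high. Origin: the inner corner of the V, at bench height; the V opens along its own +y axis, each wall 50 degrees off that axis, so that the mouth is about 150 mm wide and lies 64 mm from the corner.
- nest_seat (a point): Where the centre of the jar's underside lies when the jar touches both walls: 52 mm from the corner along the nest's +y axis, in the middle of the white circle (92 mm across) marked on the bench.
- sealed_jar: Equal jar that is already sealed, with a blue stopper, 97 mm high over all; leave it. Origin: centre of its underside.
- tube_rack: White tube rack, 200 x 62 mm, 122 mm high with its tubes, long along its own x; leave it. Origin: centre of its underside.
- pot: White ceramic pot, 76 mm in diameter, 85 mm high; leave it. Origin: centre of its underside.
- wash_bottle: White plastic bottle with a blue cap, 64 mm in diameter, 150 mm high; leave it. Origin: centre of its underside.

How it is judged:
By the outcome, as a careful person would: the job done as asked, in the order asked, and still so for the second after the job is handed in, with the robot touching nothing.
It also fails if it takes over 69 s, if anything falls off the work surface, if the arm or the gripper's body presses on something with over 40 N, if the wrist force passes 120 N, or if a joint passes its speed limit or range.

## Working session

There is one attempt and no reset: what is moved stays moved. The work goes in short steps, Python scripts to look and compute and a tool call to move; the robot and the scene stay as the last step left them, time stands still between calls to the robot, and variables do not carry over. Pictures are saved under pics/ and viewed, and the job is handed in when it is done.

Besides the shell and the picture viewer there is one more tool, called after "Request:" by a JSON object that holds its "op" and its "data". arm_command: Moves the arm, as the interface text tells. Its arguments: {"type":"object","properties":{"rows":{"type":"array","items":{"type":"number"}},"force":{"type":"number"}},"required":["rows"]}

```bash
ls; mkdir -p pics; python3 - <<'E'
from workcell import sensors, imaging, bot, models
import cv2
print(sensors.get_obs())
for n in("scene","top"):
    c=imaging.camera(n); cv2.imwrite(f"pics/{n}0.png",c["pixels"]); print(c["camera_matrix"],c["D"],c["world_from_camera"])
    for t in ["jar","stopper","button_top","nest","nest_seat","sealed_jar","tube_rack","pot","wash_bottle"]:
        print(n,t,models.spot_point(t,n)[:2],models.search_frame(t,n)[:2])
E
```

```text
pics
{'time': 0.0, 'q': array([-6.50873014e+01,  5.00889726e+00,  1.00331918e+01,  9.50986383e+01,
       -1.03796761e-03,  9.00015052e+01]), 'qd': array([-0.06817495,  0.00721528, -0.02876347, -0.02174193,  0.04944411,
       -0.13314176]), 'joint_efforts': array([-4.07109719e-04, -5.20382488e+01,  4.64813697e+01,  1.59503182e-02,
       -3.69319177e-04, -7.44090016e-06]), 'ee_pos': array([ 0.23161834, -0.4986987 ,  0.30319283]), 'tcp_rot': array([-9.00010399e+01,  7.43437025e-02, -6.50888066e+01]), 'wrist_force': array([-0.80674116, -0.13307747,  0.08331345]), 'torque': array([-0.0619582 , -0.03123396,  0.03209338]), 'opening': 0.08495928511934535}
[[534.72576977   0.         325.14552246]
 [  0.         534.72576977 236.94983935]
 [  0.           0.           1.        ]] [-0.15160957  0.          0.          0.          0.        ] [[ 0.51714667 -0.65015289  0.55665118  1.20231223]
 [ 0.85589571  0.39386486 -0.33513132 -0.31701588]
 [-0.00135874  0.6497474   0.76014898  0.90588202]
 [ 0.          0.          0.          1.        ]]
scene jar [{'location': [376.1, 261.8], 'conf': 0.8}] [{'extent': [378.8, 247.9, 38.9, 58.8], 'conf': 0.82}]Traceback (most recent call last):
  File "<stdin>", line 7, in <module>
ValueError: it knows: button_top, jar, nest, nest_seat, pot, sealed_jar, tube_rack, wash_bottle
```

```bash
cat > h.py <<'E'
import numpy as np, cv2
def ray(c,uv):
    n=cv2.undistortPoints(np.array([[uv]],float),c["camera_matrix"],np.array(c["D"],float))[0,0]
    return np.array([n[0],-n[1],-1.])
def onz(c,uv,z):
    T=c["world_from_camera"]; d=T[:3,:3]@ray(c,uv); o=T[:3,3]; return o+d*(z-o[2])/d[2]
def cloud(c):
    h,w=c["z_map"].shape
    v,u=np.mgrid[:h,:w]; p=np.stack([u.ravel(),v.ravel()],1).astype(float)[:,None]
    n=cv2.undistortPoints(p,c["camera_matrix"],np.array(c["D"],float))[:,0]
    z=c["z_map"].ravel(); P=np.stack([n[:,0]*z,-n[:,1]*z,-z],1)
    T=c["world_from_camera"]; P=P@T[:3,:3].T+T[:3,3]; P[z<=0]=np.nan
    return P.reshape(h,w,3)
def proj(c,X):
    T=np.linalg.inv(c["world_from_camera"]); p=T[:3,:3]@np.array(X,float)+T[:3,3]
    return cv2.projectPoints(np.array([[p[0],-p[1],-p[2]]]),np.zeros(3),np.zeros(3),c["camera_matrix"],np.array(c["D"],float))[0][0,0]
E
python3 - <<'E'
from workcell import sensors, imaging, bot, models
import cv2,pickle
from h import *
np.set_printoptions(precision=4,suppress=True)
hz=dict(button_top=.105)
for n in("scene","top"):
    c=imaging.camera(n); cv2.imwrite(f"pics/{n}0.png",c["pixels"]); pickle.dump(c,open(n+"0.pkl","wb")); print(c["world_from_camera"][:3,3])
    for t in ["jar","button_top","nest","nest_seat","sealed_jar","tube_rack","pot","wash_bottle"]:
        s=models.spot_point(t,n)[:2]
        print(n,t,[(x["location"],x["conf"],onz(c,x["location"],hz.get(t,0))) for x in s], [] if t in("button_top","nest_seat") else models.search_frame(t,n)[:2])
E
```

```text
[ 1.2023 -0.317   0.9059]
scene jar [([375.4, 261.8], 0.73, array([0.6549, 0.1383, 0.    ]))] [{'extent': [379.9, 249.0, 39.4, 59.4], 'conf': 0.74}]
scene button_top [([382.5, 228.8], 0.54, array([0.6569, 0.1452, 0.105 ]))] []
scene nest [] [{'extent': [243.6, 284.5, 70.3, 84.6], 'conf': 0.57}]
scene nest_seat [([254.9, 283.0], 0.61, array([ 0.5711, -0.1081,  0.    ]))] []
scene sealed_jar [([329.9, 207.2], 0.97, array([0.4663, 0.1393, 0.    ]))] [{'extent': [329.8, 195.1, 36.3, 48.1], 'conf': 0.88}, {'extent': [381.2, 233.2, 15.2, 11.7], 'conf': 0.38}]
scene tube_rack [([127.9, 311.9], 0.92, array([ 0.5027, -0.3651,  0.    ])), ([375.9, 260.3], 0.62, array([0.6521, 0.1416, 0.    ]))] [{'extent': [125.0, 305.1, 69.4, 116.3], 'conf': 0.88}, {'extent': [327.8, 195.4, 30.4, 46.3], 'conf': 0.71}]
scene pot [([382.2, 325.9], 0.68, array([0.7933, 0.0594, 0.    ]))] [{'extent': [385.4, 312.5, 42.3, 52.2], 'conf': 0.89}]
scene wash_bottle [([439.9, 187.5], 0.85, array([0.5482, 0.4041, 0.    ]))] [{'extent': [444.2, 163.7, 35.1, 59.7], 'conf': 0.74}]
[0.5755 0.0294 0.9933]
top jar [([269.4, 2
[... 588 characters left out ...]
.1555, 0.    ]))] []
top sealed_jar [([267.7, 310.1], 0.96, array([0.4672, 0.137 , 0.    ])), ([300.9, 159.7], 0.73, array([0.7913, 0.0599, 0.    ]))] [{'extent': [265.2, 312.9, 43.2, 44.9], 'conf': 0.63}]
top tube_rack [([502.3, 284.0], 0.59, array([ 0.5125, -0.3704,  0.    ])), ([386.7, 253.9], 0.43, array([ 0.5826, -0.1215,  0.    ]))] [{'extent': [513.1, 287.1, 53.2, 102.9], 'conf': 0.82}]
top pot [([302.1, 157.8], 0.89, array([0.7954, 0.0573, 0.    ]))] [{'extent': [302.7, 153.9, 40.4, 39.6], 'conf': 0.85}, {'extent': [512.9, 286.4, 53.0, 101.5], 'conf': 0.2}]
top wash_bottle [([140.3, 281.7], 0.97, array([0.5329, 0.4115, 0.    ]))] [{'extent': [130.6, 281.4, 53.8, 31.8], 'conf': 0.79}]
```

View pics/scene0.png

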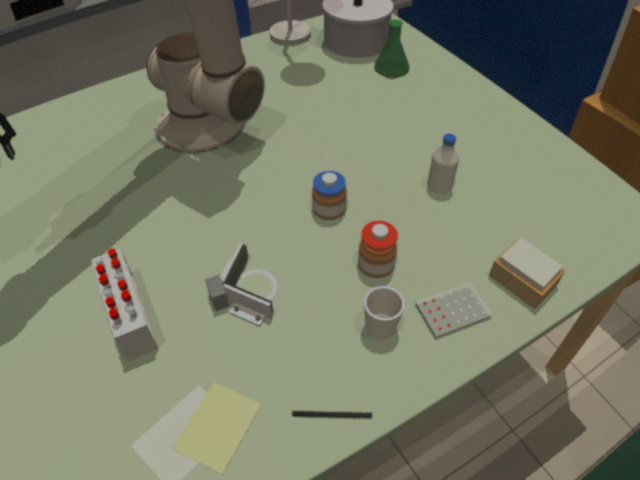

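```bash
ls pics
```

```text
scene0.png
top0.png
```

View pics/top0.png

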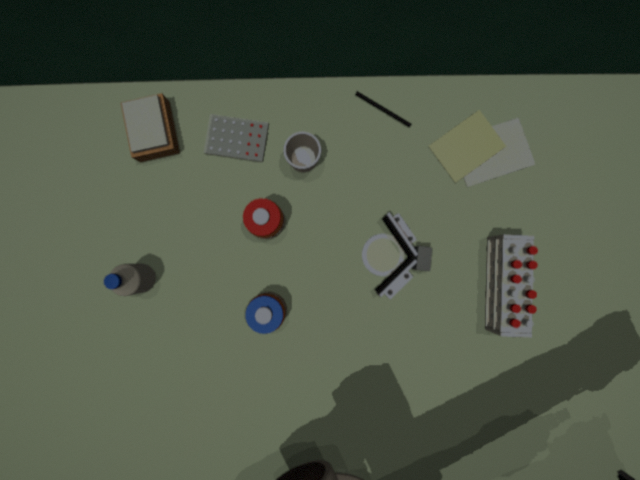

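Scene: red-stoppered jar at scene (378,250) and top (262,218), nest with white circle at top (383,255), opening left. Pot and blue jar flank the jar. Next I'll measure them precisely.

```bash
python3 - <<'E'
import pickle
from h import *
from scipy.optimize import least_squares
np.set_printoptions(precision=4,suppress=True)
def fit(P):
    f=lambda p:np.hypot(P[:,0]-p[0],P[:,1]-p[1])-p[2]
    r=least_squares(f,[P[:,0].mean(),P[:,1].mean(),.04],loss="soft_l1",f_scale=.002); return r.x
for n in("scene","top"):
    c=pickle.load(open(n+"0.pkl","rb")); P=cloud(c); hsv=cv2.cvtColor(c["pixels"],cv2.COLOR_BGR2HSV).astype(int)
    d=np.hypot(P[...,0]-.656,P[...,1]-.145)
    red=((hsv[...,0]<8)|(hsv[...,0]>172))&(hsv[...,1]>150)&(d<.06)
    Q=P[red]; print(n,"red",len(Q),np.percentile(Q[:,2],[5,50,95]),)
    m=red.astype(np.uint8)
    cn=max(cv2.findContours(m,cv2.RETR_EXTERNAL,cv2.CHAIN_APPROX_NONE)[0],key=cv2.contourArea)[:,0]
    zf=np.percentile(Q[:,2],60)
    B=np.array([onz(c,p.astype(float),zf) for p in cn]); print("flange outline fit",fit(B),zf)
    # side points of jar
    S=P[(d<.06)&(P[...,2]>.01)&(P[...,2]<.055)]; 
    if len(S)>20: print("side",len(S),fit(S))
    bt=P[(d<.012)]; print("top z",np.percentile(bt[:,2],[10,50,90]))
    w=(hsv[...,1]<200)
    # nest: points by height
    N=(np.hypot(P[...,0]-.57,P[...,1]+.13)<.12)&(P[...,2]>.015)
    print("nest n",N.sum(),np.nanmax(P[N][:,2]),P[N].min(0),P[N].max(0))
    tt=P[N&(P[...,2]>.042)]; print(len(tt))
    # black rubber tops
    dark=N&(hsv[...,2]<40)&(P[...,2]>.04); print("dark",dark.sum())
    np.save(n+"_tops.npy",tt)
c=pickle.load(open("top0.pkl","rb"))
im=c["pixels"][195:315,340:440]; im=cv2.convertScaleAbs(im,alpha=1.6,beta=10)
cv2.imwrite("pics/nesttop.png",cv2.resize(im,None,fx=5,fy=5,interpolation=cv2.INTER_CUBIC))
c=pickle.load(open("scene0.pkl","rb"))
im=c["pixels"][235:335,195:295]
cv2.imwrite("pics/nestscene.png",cv2.resize(im,None,fx=5,fy=5,interpolation=cv2.INTER_CUBIC))
E
```

```text
scene red 586 [0.0927 0.0981 0.1009]
flange outline fit [0.6618 0.1341 0.0362] 0.09864026370158652
side 486 [0.6588 0.1368 0.0389]
top z [0.1078 0.1105 0.1121]
nest n 1709 0.05491956510258422 [ 0.4962 -0.2073  0.015 ] [ 0.6669 -0.091   0.0549]
1067
dark 0
top red 842 [0.0929 0.0974 0.1001]
flange outline fit [0.6587 0.1354 0.0359] 0.0977876178005945
side 76 [0.6609 0.1367 0.04  ]
top z [0.0978 0.1091 0.1114]
nest n 1342 0.05545402790259457 [ 0.4965 -0.2075  0.015 ] [ 0.668  -0.0919  0.0555]
1105
dark 335
```

View pics/nesttop.png

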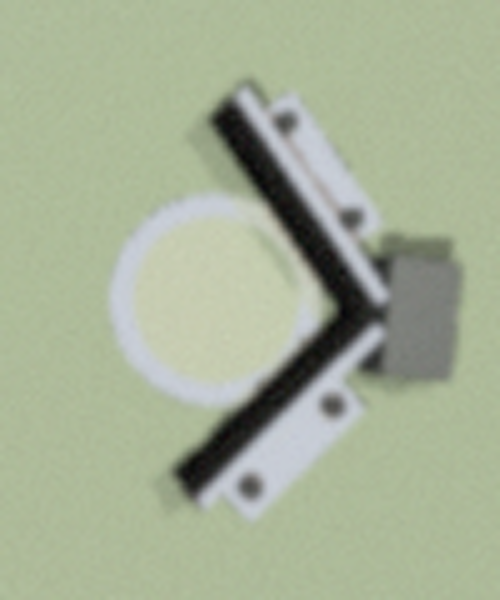

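View pics/nestscene.png

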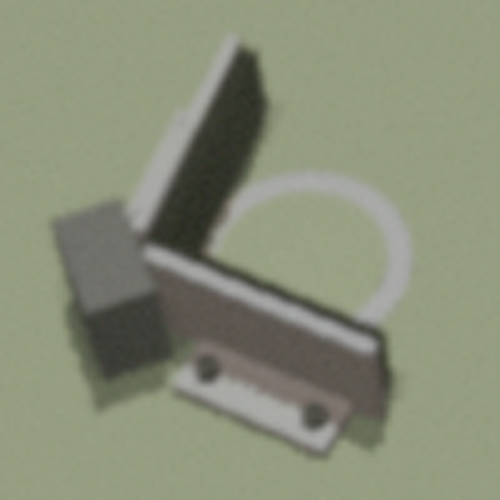

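```bash
python3 - <<'E'
import pickle
from h import *
from scipy.optimize import least_squares
np.set_printoptions(precision=4,suppress=True)
for n in("scene","top"):
    c=pickle.load(open(n+"0.pkl","rb")); P=cloud(c); px=c["pixels"].astype(int); hsv=cv2.cvtColor(c["pixels"],cv2.COLOR_BGR2HSV).astype(int)
    d=np.hypot(P[...,0]-.579,P[...,1]+.113)
    bench=(d<.075)&(abs(P[...,2])<.008)
    base=np.median(px[bench],axis=0); 
    w=bench&(px[...,0]-base[0]>22)&(d>.036)&(d<.056)
    v,u=np.nonzero(w); B=np.array([onz(c,(a,b),0) for a,b in zip(u,v)])
    f=lambda p:np.hypot(B[:,0]-p[0],B[:,1]-p[1])-p[2]
    r=least_squares(f,[.579,-.113,.043],loss="soft_l1",f_scale=.002); print(n,"ring",len(B),r.x,"rms",np.sqrt(np.mean(r.fun**2)), base)
    T=np.load(n+"_tops.npy"); T=T[T[:,2]<.0535]
    # exclude block behind the corner: y<-.178
    T=T[T[:,1]>-.172]
    def mod(p):
        cx,cy,a,h=p; out=[]
        for s in(1,-1):
            th=a+s*np.radians(50); dx,dy=np.cos(th),np.sin(th)
            nx,ny=-dy,dx
            out.append(s*((T[:,0]-cx)*nx+(T[:,1]-cy)*ny))
        # outside distance from inner faces ; wall centre offset h
        return np.min(np.abs(np.array(out)-h),axis=0)
    for h in(0,):
        best=min((least_squares(lambda q:mod([*q,0]),[.565,-.17,a],loss="soft_l1",f_scale=.004) for a in np.radians([70,75,80,85,90])),key=lambda r:r.cost)
        print("V mid",best.x[:2],"axis deg",np.degrees(best.x[2]),best.cost/len(T),len(T))
    a=best.x[2]; print("seat if mid+52",best.x[:2]+.052*np.array([np.cos(a),np.sin(a)]),"mid->ring", (r.x[:2]-best.x[:2])@[np.cos(a),np.sin(a)],(r.x[:2]-best.x[:2])@[-np.sin(a),np.cos(a)])
E
```

```text
scene ring 214 [ 0.5791 -0.1117  0.0407] rms 0.002597187365983031 [130. 158. 150.]
V mid [ 0.5735 -0.1747] axis deg 82.3314021135567 7.804246490768978e-06 705
seat if mid+52 [ 0.5804 -0.1232] mid->ring 0.06324937080708579 0.002799694128368916
top ring 145 [ 0.5815 -0.1125  0.0403] rms 0.0014071665685959365 [102. 113. 107.]
V mid [ 0.5746 -0.1736] axis deg 82.77333692178668 6.530878894018355e-06 721
seat if mid+52 [ 0.5812 -0.122 ] mid->ring 0.061474204048377896 0.0008508833053277597
```

```bash
cat >> h.py <<'E'
from scipy.spatial.transform import Rotation as Ro
def cmd(pos,rpy=None,verbose=True):
    from workcell import sensors
    o=sensors.get_obs(); R=Ro.from_euler("xyz",o["tcp_rot"],degrees=True); 
    d=R.inv().apply(np.array(pos)-o["ee_pos"])*100
    rv=(R.inv()*Ro.from_euler("xyz",rpy,degrees=True)).as_rotvec(degrees=True) if rpy is not None else np.zeros(3)
    print("t",round(o["time"],2),"shift cm",d.round(2),"rot",rv.round(2),"F",o["wrist_force"].round(2),"pos",o["ee_pos"].round(4),o["tcp_rot"].round(2),"q",o["q"].round(1))
E
python3 -c "
from h import *
cmd((.673,.240,.26),(-120,0,-7.5)); cmd((.45,-.13,.3),(-90,0,-36))"
```

```text
t 1.65 shift cm [-48.42   4.39  71.15] rot [-27.41 -56.22 -15.06] F [ 0.71 -0.43  0.31] pos [ 0.2317 -0.4988  0.3039] [-90.    -0.   -65.09] q [-65.1   5.   10.1  95.1  -0.   90. ]
t 1.65 shift cm [-24.26   0.39  35.34] rot [  0.   -29.09   0.  ] F [ 0.71 -0.43  0.31] pos [ 0.2317 -0.4988  0.3039] [-90.    -0.   -65.09] q [-65.1   5.   10.1  95.1  -0.   90. ]
```

Request:
{"op": "arm_command", "data": {"rows": [-24.2,0,35.3,0,-29,0,0.2,-24.2,0,35.3,0,-29,0,0.2,-24.2,0,35.3,0,-29,0,0.2,-24.2,0,35.3,0,-29,0,0.2,-24.2,0,35.3,0,-29,0,0.2,-24.2,0,35.3,0,-29,0,0.2,-48.4,0,71.1,-27,-56,-15,0.2,-48.4,0,71.1,-27,-56,-15,0.2,-48.4,0,71.1,-27,-56,-15,0.2,-48.4,0,71.1,-27,-56,-15,0.2,-48.4,0,71.1,-27,-56,-15,0.2,-48.4,0,71.1,-27,-56,-15,0.2]}}

```text
time: 2.65
ee_pos: [0.4865, -0.0699, 0.3046]
tcp_rot: [-119.9, -0.3, -7.4]
wrist_force: [0.1, -0.9, -0.0]
opening: 0.0513
```

```bash
python3 -c "
from h import *
cmd((.673,.240,.26),(-120,0,-7.5))"
```

```text
t 2.65 shift cm [ 14.48 -12.58  30.98] rot [-0.11 -0.05  0.31] F [ 0.13 -0.92 -0.02] pos [ 0.4865 -0.0699  0.3046] [-119.89   -0.3    -7.39] q [  4.   -0.2   1.6  98.  -29.3 103.1]
```

Request:
{"op": "arm_command", "data": {"rows": [14.5,-12.6,31,0,0,0,0.2,14.5,-12.6,31,0,0,0,0.2,14.5,-12.6,31,0,0,0,0.2,14.5,-12.6,31,0,0,0,0.2,14.5,-12.6,31,0,0,0,0.2,14.5,-12.6,31,0,0,0,0.2,14.5,-12.6,31,0,0,0,0.2,14.5,-12.6,31,0,0,0,0.2,14.5,-12.6,31,0,0,0,0.2,14.5,-12.6,31,0,0,0,0.2,14.5,-12.6,31,0,0,0,0.2]}}

```text
time: 3.57
ee_pos: [0.6749, 0.2394, 0.2567]
tcp_rot: [-119.7, -0.0, -7.6]
wrist_force: [0.4, 0.3, -0.8]
opening: 0.0515
```

```bash
python3 -c "
from h import *
cmd((.673,.240,.16),(-120,0,-7.5));cmd((.673,.240,.086),(-120,0,-7.5))"
```

```text
t 3.57 shift cm [-0.2   8.38  4.83] rot [-0.26 -0.08 -0.03] F [ 0.42  0.33 -0.79] pos [0.6749 0.2394 0.2567] [-1.1974e+02 -1.0000e-02 -7.5900e+00] q [ 26.5  48.   59.4 119.1 -24.3 128. ]
t 3.57 shift cm [-0.2  14.81  8.5 ] rot [-0.26 -0.08 -0.03] F [ 0.42  0.33 -0.79] pos [0.6749 0.2394 0.2567] [-1.1974e+02 -1.0000e-02 -7.5900e+00] q [ 26.5  48.   59.4 119.1 -24.3 128. ]
```

Request:
{"op": "arm_command", "data": {"rows": [-0.2,8.4,4.8,0,0,0,0.2,-0.2,8.4,4.8,0,0,0,0.2,-0.2,8.4,4.8,0,0,0,0.2,-0.2,8.4,4.8,0,0,0,0.2,-0.2,8.4,4.8,0,0,0,0.2,-0.2,8.4,4.8,0,0,0,0.2]}}

```text
time: 4.07
ee_pos: [0.6729, 0.2369, 0.1669]
tcp_rot: [-119.5, -0.4, -7.7]
wrist_force: [-0.2, -0.3, 0.4]
opening: 0.0513
```

```bash
python3 -c "
from h import *
from workcell import imaging
cmd((.673,.240,.086),(-120,0,-7.5))
for n in ('scene','top'):
    c=imaging.camera(n); im=c['pixels']
    p=np.array(proj(c,(.66,.17,.05))).astype(int); im=im[max(0,p[1]-90):p[1]+90,max(0,p[0]-110):p[0]+110]
    cv2.imwrite('pics/%s1.png'%n,cv2.resize(im,None,fx=3,fy=3,interpolation=cv2.INTER_CUBIC))
"
```

```text
t 4.07 shift cm [-0.08  6.89  4.26] rot [-0.46 -0.39  0.2 ] F [-0.18 -0.25  0.38] pos [0.6729 0.2369 0.1669] [-119.54   -0.36   -7.74] q [ 26.4  43.6  42.3 106.2 -24.3 128. ]
```

View pics/scene1.png

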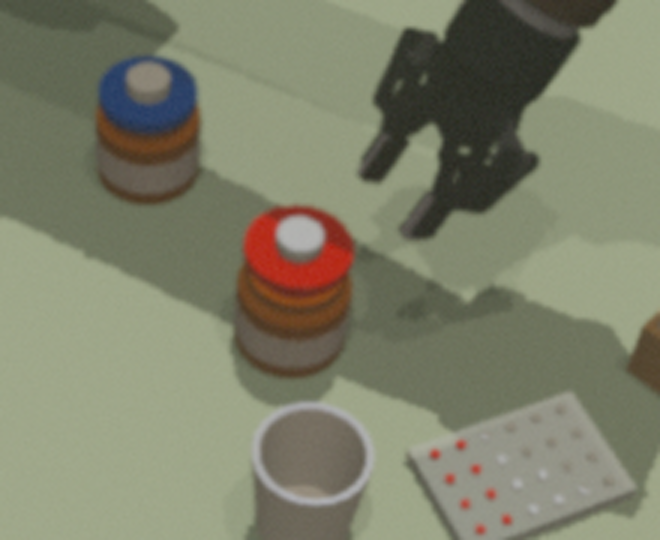

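View pics/top1.png

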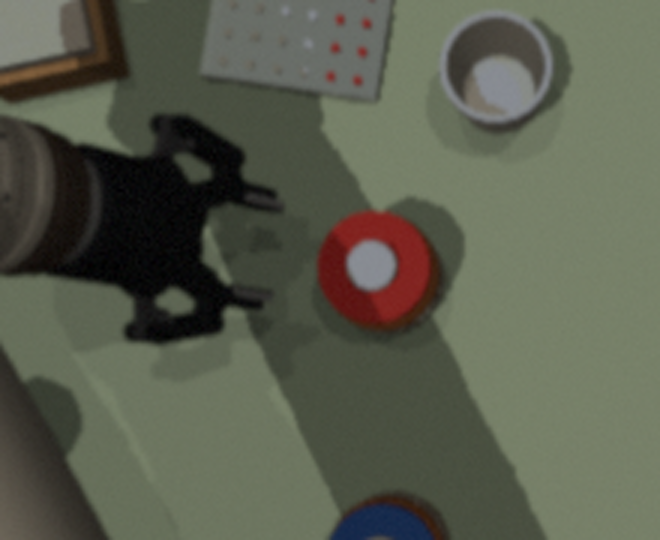

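Request:
{"op": "arm_command", "data": {"rows": [0,6.9,4.3,0,0,0,0.2,0,6.9,4.3,0,0,0,0.2,0,6.9,4.3,0,0,0,0.2,0,6.9,4.3,0,0,0,0.2,0,6.9,4.3,0,0,0,0.2]}}

```text
time: 4.58
ee_pos: [0.674, 0.2407, 0.0856]
tcp_rot: [-119.6, -0.3, -7.7]
wrist_force: [-0.6, 0.3, 0.2]
opening: 0.0513
```

```bash
python3 -c "
from h import *
from workcell import imaging
cmd((.673,.240,.086),(-120,0,-7.5))
for n in ('scene','top'):
    c=imaging.camera(n); P=cloud(c); im=c['pixels']
    p=np.array(proj(c,(.66,.17,.05))).astype(int); im=im[max(0,p[1]-90):p[1]+90,max(0,p[0]-110):p[0]+110]
    cv2.imwrite('pics/%s2.png'%n,cv2.resize(im,None,fx=3,fy=3,interpolation=cv2.INTER_CUBIC))
    m=(P[...,1]>.178)&(P[...,1]<.23)&(abs(P[...,0]-.66)<.06)&(P[...,2]>.012)&(P[...,2]<.08)
    Q=P[m]; print(n,len(Q)); 
    for lo in (.178,.185,.19,.195,.2,.21):
        q=Q[(Q[:,1]>lo)&(Q[:,1]<lo+.007)]
        if len(q): print(lo,len(q),q.min(0).round(4),q.max(0).round(4))
"
```

```text
t 4.58 shift cm [-0.08  0.   -0.09] rot [-0.42 -0.34  0.17] F [-0.61  0.32  0.22] pos [0.674  0.2407 0.0856] [-119.58   -0.32   -7.71] q [ 26.6  44.5  34.8  97.8 -24.2 128.2]
scene 420
0.19 8 [0.695  0.1946 0.0306] [0.7016 0.1963 0.0409]
0.195 34 [0.6438 0.1953 0.0301] [0.7071 0.2018 0.0501]
0.2 61 [0.6368 0.2003 0.0264] [0.7089 0.2067 0.0599]
0.21 132 [0.6286 0.2101 0.0231] [0.7197 0.2169 0.0798]
top 285
0.19 4 [0.6949 0.196  0.0346] [0.7012 0.1963 0.0364]
0.195 23 [0.6948 0.196  0.0308] [0.7089 0.202  0.0495]
0.2 42 [0.6403 0.2004 0.0234] [0.7089 0.2069 0.0586]
0.21 73 [0.6339 0.2101 0.0369] [0.7189 0.217  0.0778]
```

View pics/scene2.png

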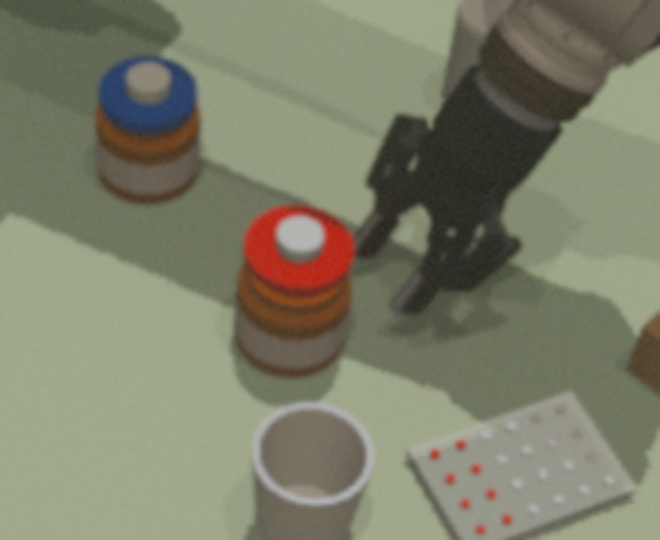

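View pics/top2.png

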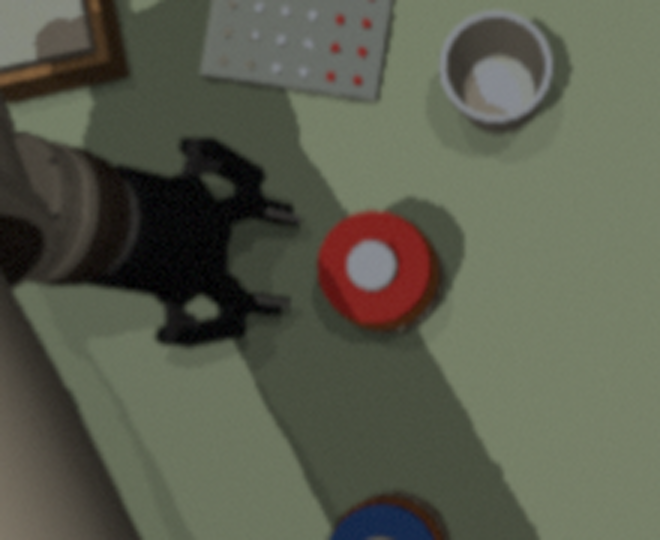

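```bash
python3 -c "
from h import *
cmd((.670,.218,.086),(-120,0,-7.5));cmd((.670,.212,.086),(-120,0,-7.5));cmd((.655,.172,.086))"
```

```text
t 4.68 shift cm [-0.13  1.17 -2.02] rot [-0.5  -0.39  0.26] F [-0.36 -0.27 -0.14] pos [0.6744 0.2409 0.0862] [-119.5    -0.42   -7.71] q [ 26.6  44.5  34.9  97.8 -24.2 128.2]
t 4.68 shift cm [-0.05  1.46 -2.54] rot [-0.5  -0.39  0.26] F [-0.36 -0.27 -0.14] pos [0.6744 0.2409 0.0862] [-119.5    -0.42   -7.71] q [ 26.6  44.5  34.9  97.8 -24.2 128.2]
t 4.68 shift cm [-1.    3.51 -6.16] rot [0. 0. 0.] F [-0.36 -0.27 -0.14] pos [0.6744 0.2409 0.0862] [-119.5    -0.42   -7.71] q [ 26.6  44.5  34.9  97.8 -24.2 128.2]
```

Request:
{"op": "arm_command", "data": {"rows": [-0.05,0.4,-0.7,-0.2,-0.1,0,0.2,-0.1,0.8,-1.4,-0.4,-0.2,0.1,0.2,-0.1,1.1,-1.9,-0.4,-0.3,0.2,0.2,-0.1,1.25,-2.2,-0.4,-0.3,0.2,0.2,-0.1,1.4,-2.45,-0.4,-0.3,0.2,0.2,-0.12,1.55,-2.7,-0.4,-0.3,0.2,0.2,-0.2,1.73,-3.0,-0.4,-0.3,0.2,0.2,-0.27,1.9,-3.3,-0.4,-0.3,0.2,0.2,-0.35,2.1,-3.65,-0.4,-0.3,0.2,0.2,-0.43,2.3,-4.0,-0.4,-0.3,0.2,0.2,-0.5,2.5,-4.35,-0.4,-0.3,0.2,0.2,-0.55,2.65,-4.6,-0.4,-0.3,0.2,0.2]}}

```text
time: 5.68
ee_pos: [0.6606, 0.1883, 0.0824]
tcp_rot: [-120.0, 0.1, -7.5]
wrist_force: [1.0, 3.1, 2.0]
opening: 0.0512
```

```bash
cat > jar.py <<'E'
from h import *
from workcell import imaging
from scipy.optimize import least_squares
def jar(near,save=None,reach=.06):
    out=[]
    for n in("scene","top"):
        c=imaging.camera(n); P=cloud(c); hsv=cv2.cvtColor(c["pixels"],cv2.COLOR_BGR2HSV).astype(int)
        d=np.hypot(P[...,0]-near[0],P[...,1]-near[1])
        red=(((hsv[...,0]<8)|(hsv[...,0]>172))&(hsv[...,1]>140)&(d<reach)&(P[...,2]>.07)).astype(np.uint8)
        cn=max(cv2.findContours(red,cv2.RETR_EXTERNAL,cv2.CHAIN_APPROX_NONE)[0],key=cv2.contourArea)[:,0]
        zf=np.percentile(P[red>0][:,2],60)
        B=np.array([onz(c,p.astype(float),zf) for p in cn])
        f=lambda p:np.hypot(B[:,0]-p[0],B[:,1]-p[1])-p[2]
        r=least_squares(f,[*near,.037],loss="soft_l1",f_scale=.001).x
        b=P[(np.hypot(P[...,0]-r[0],P[...,1]-r[1])<.012)&(P[...,2]>.08)]
        S=P[(np.hypot(P[...,0]-r[0],P[...,1]-r[1])<.06)&(P[...,2]>.01)&(P[...,2]<.055)&(hsv[...,0]<20)]
        print(n,"flange",r.round(4),"z",zf.round(4),"button z",np.median(b[:,2]).round(4) if len(b) else None)
        if save:
            p=np.array(proj(c,(near[0],near[1],.05))).astype(int); im=c["pixels"][max(0,p[1]-90):p[1]+90,max(0,p[0]-110):p[0]+110]
            cv2.imwrite(f"pics/{n}{save}.png",cv2.resize(im,None,fx=3,fy=3,interpolation=cv2.INTER_CUBIC))
E
python3 -c "
from jar import *
jar((.655,.115),'3'); cmd((.597,.0138,.086),(-120,0,-7.5))"
```

```text
scene flange [0.655  0.1141 0.0369] z 0.0985 button z 0.1096
top flange [0.6524 0.1155 0.0357] z 0.098 button z 0.1095
t 5.78 shift cm [ -4.     8.76 -15.85] rot [ 0.06  0.01 -0.16] F [0.63 0.71 0.59] pos [0.6605 0.188  0.0824] [-120.06    0.14   -7.57] q [ 23.5  38.9  25.9  93.6 -25.3 124.8]
```

View pics/top3.png

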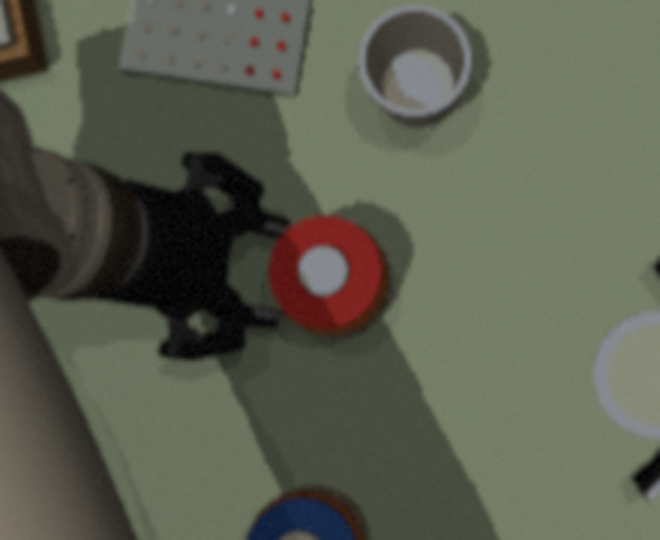

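Request:
{"op": "arm_command", "data": {"rows": [-0.08,0.17,-0.32,0,0,0,0.2,-0.2,0.44,-0.8,0,0,0,0.2,-0.37,0.78,-1.43,0,0,0,0.2,-0.55,1.17,-2.15,0,0,0,0.2,-0.74,1.57,-2.86,0,0,0,0.2,-0.92,1.96,-3.58,0,0,0,0.2,-1.11,2.35,-4.29,0,0,0,0.2,-1.29,2.74,-5.0,0,0,0,0.2,-1.48,3.13,-5.72,0,0,0,0.2,-1.66,3.52,-6.44,0,0,0,0.2,-1.8,3.83,-7.0,0,0,0,0.2,-1.89,4.0,-7.31,0,0,0,0.2]}}

```text
time: 6.78
ee_pos: [0.6307, 0.1076, 0.0845]
tcp_rot: [-120.0, 0.1, -7.6]
wrist_force: [0.4, 1.4, -1.3]
opening: 0.0515
```

```bash
python3 -c "
from jar import *
jar((.625,.035),'4'); cmd((.5955,.012,.086),(-120,0,-7.5))"
```

```text
scene flange [0.6247 0.034  0.0373] z 0.0987 button z 0.1097
top flange [0.6226 0.0351 0.0356] z 0.0981 button z 0.1092
t 6.88 shift cm [-2.24  4.87 -8.69] rot [ 0.06 -0.01 -0.15] F [ 0.35 -0.27  0.38] pos [0.6308 0.1078 0.0846] [-1.2006e+02  1.2000e-01 -7.5800e+00] q [ 18.3  29.7  12.8  87.3 -26.7 119.2]
```

View pics/top4.png

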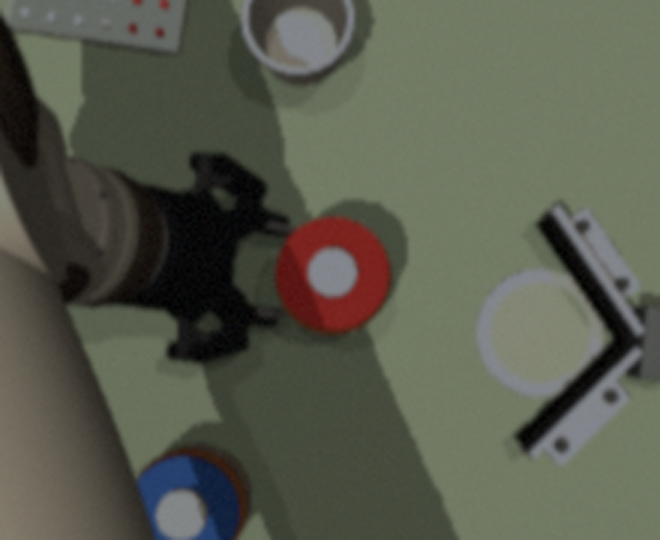

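```bash
python3 -c "
from jar import *
for n in ('scene','top'):
    c=imaging.camera(n); P=cloud(c)
    for r in (.40,.45,.5,.55,.6,.65):
        m=(np.hypot(P[...,0]-r*np.cos(.3),P[...,1]-r*np.sin(.3))<.05)&(P[...,2]>.115)
        q=P[m]; print(n,r,len(q),q[:,2].min() if len(q) else None)
    cv2.imwrite('pics/full%s5.png'%n,c['pixels'])
"
```

```text
scene 0.4 113 0.43314023878035524
scene 0.45 580 0.41987009966453936
scene 0.5 1672 0.4099355837471513
scene 0.55 2764 0.39905120999586985
scene 0.6 3191 0.1157124069538743
scene 0.65 4831 0.15626014249950626
top 0.4 6669 0.49512914067036146
top 0.45 8422 0.47474404971736217
top 0.5 7811 0.4492756481100779
top 0.55 7119 0.4319637762881907
top 0.6 6618 0.115179129187856
top 0.65 6867 0.14897169625147155
```

View pics/fullscene5.png

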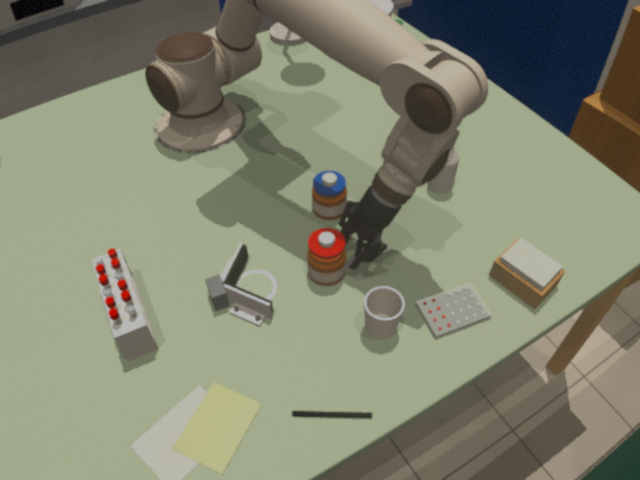

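Request:
{"op": "arm_command", "data": {"rows": [-0.05,0.1,-0.17,0,0,0,0.2,-0.15,0.3,-0.52,0,0,0,0.2,-0.3,0.61,-1.09,0,0,0,0.2,-0.54,1.1,-1.96,0,0,0,0.2,-0.78,1.6,-2.83,0,0,0,0.2,-1.03,2.11,-3.74,0,0,0,0.2,-1.27,2.6,-4.6,0,0,0,0.2,-1.51,3.1,-5.5,0,0,0,0.2,-1.78,3.63,-6.44,0,0,0,0.2,-2.04,4.17,-7.4,0,0,0,0.2,-2.26,4.6,-8.2,0,0,0,0.2,-2.4,4.9,-8.7,0,0,0,0.2]}}

```text
time: 7.98
ee_pos: [0.5936, 0.0114, 0.0857]
tcp_rot: [-120.0, 0.1, -7.6]
wrist_force: [1.0, 2.5, -1.4]
opening: 0.0512
```

```bash
python3 -c "
from jar import *
jar((.588,-.06),'6'); cmd((.594,.011,.086),(-120,0,-7.5))"
```

```text
scene flange [ 0.5877 -0.0617  0.0373] z 0.0987 button z 0.1099
top flange [ 0.5857 -0.0606  0.0355] z 0.0979 button z 0.1095
t 8.08 shift cm [ 0.03  0.01 -0.05] rot [ 0.07 -0.04 -0.16] F [-0.15  0.03  0.24] pos [0.5938 0.0116 0.0858] [-1.2007e+02  1.2000e-01 -7.6100e+00] q [ 10.9  20.3   0.4  80.6 -28.3 111.1]
```

View pics/top6.png

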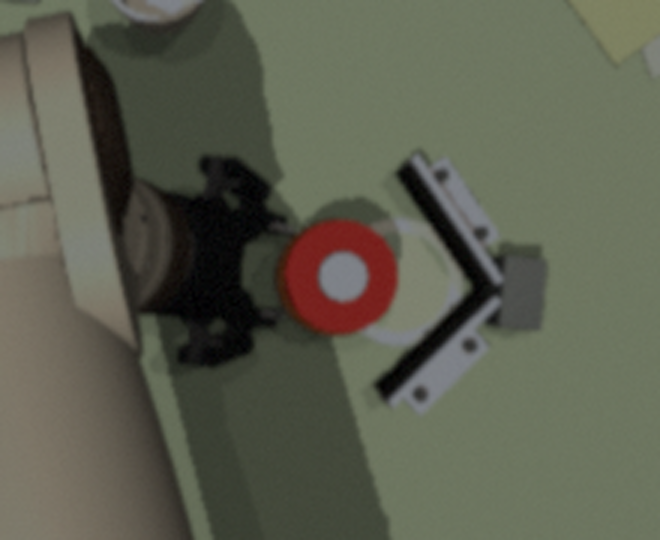

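Request:
{"op": "arm_command", "data": {"rows": [0,0.1,-0.17,0,0,0,0.2,0,0.25,-0.43,0,0,0,0.2,0,0.5,-0.87,0,0,0,0.2,0,0.75,-1.3,0,0,0,0.2,0,1.0,-1.73,0,0,0,0.2,0,1.25,-2.17,0,0,0,0.2,0,1.5,-2.6,0,0,0,0.2,0,1.7,-2.95,0,0,0,0.2,0,1.85,-3.2,0,0,0,0.2,0,2.0,-3.46,0,0,0,0.2,0,2.1,-3.64,0,0,0,0.2,0,2.15,-3.72,0,0,0,0.2]}}

```text
time: 9.08
ee_pos: [0.5885, -0.0301, 0.0855]
tcp_rot: [-120.0, 0.1, -7.6]
wrist_force: [0.3, 2.6, 1.4]
opening: 0.0514
```

```bash
python3 -c "
from jar import *
jar((.581,-.103),'7'); cmd((.588,-.04,.086),(-120,0,-7.5))"
```

```text
scene flange [ 0.5825 -0.1026  0.0374] z 0.0985 button z 0.1096
top flange [ 0.5808 -0.1015  0.0358] z 0.098 button z 0.1096
t 9.18 shift cm [ 0.09  0.45 -0.89] rot [ 0.05  0.01 -0.14] F [ 0.54  2.17 -0.16] pos [ 0.5884 -0.03    0.0855] [-120.05    0.13   -7.56] q [  7.1  18.   -2.4  78.  -28.9 106.8]
```

View pics/top7.png

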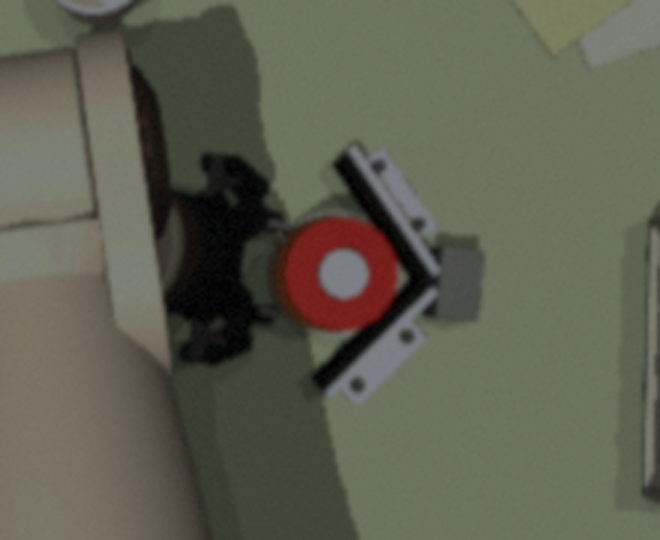

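Request:
{"op": "arm_command", "data": {"rows": [0,0.05,-0.09,0,0,0,0.2,0,0.1,-0.17,0,0,0,0.2,0,0.15,-0.26,0,0,0,0.2,0,0.2,-0.35,0,0,0,0.2,0,0.25,-0.43,0,0,0,0.2,0,0.3,-0.52,0,0,0,0.2,0,0.3,-0.52,0,0,0,0.2]}}

```text
time: 9.77
ee_pos: [0.5877, -0.036, 0.0855]
tcp_rot: [-120.0, 0.1, -7.6]
wrist_force: [1.2, 1.8, 0.2]
opening: 0.0516
```

Request:
{"op": "arm_command", "data": {"rows": [0,0.05,-0.09,0,0,0,0.2,0,0.1,-0.17,0,0,0,0.2]}}

```text
time: 9.93
ee_pos: [0.5874, -0.0378, 0.0855]
tcp_rot: [-120.0, 0.1, -7.5]
wrist_force: [-0.1, 3.0, 1.8]
opening: 0.0513
```

Request:
{"op": "arm_command", "data": {"rows": [0,0.05,-0.09,0,0,0,0.2,0,0.05,-0.09,0,0,0,0.2]}}

```text
time: 10.1
ee_pos: [0.5874, -0.0387, 0.0855]
tcp_rot: [-120.0, 0.1, -7.6]
wrist_force: [0.3, 5.0, 0.7]
opening: 0.0513
```

```bash
python3 -c "
from jar import *
jar((.581,-.109),'8'); cmd((.588,-.04,.086),(-120,0,-7.5))"
```

```text
scene flange [ 0.5817 -0.111   0.0373] z 0.0987 button z 0.1096
top flange [ 0.58   -0.1101  0.0361] z 0.0981 button z 0.1093
t 10.2 shift cm [ 0.08  0.01 -0.13] rot [ 0.02  0.02 -0.13] F [0.84 3.92 1.23] pos [ 0.5873 -0.0387  0.0855] [-120.02    0.13   -7.55] q [  6.3  17.6  -2.9  77.5 -29.  105.9]
```

View pics/top8.png

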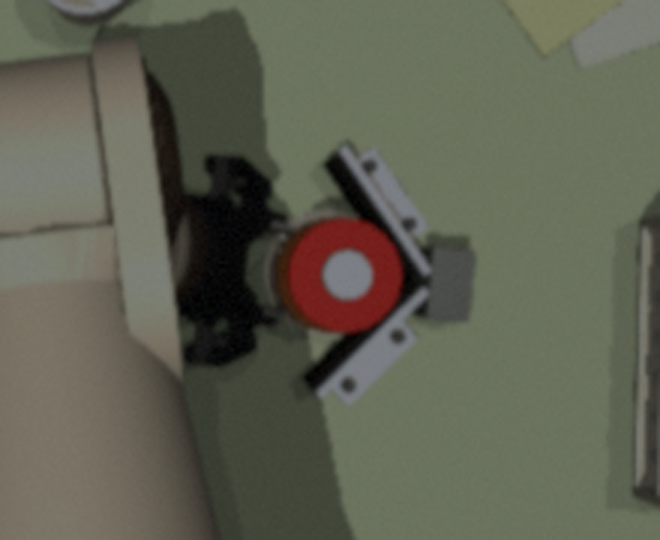

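Request:
{"op": "arm_command", "data": {"rows": [0,0.05,-0.09,0,0,0,0.2,0,0.05,-0.09,0,0,0,0.2]}}

```text
time: 10.37
ee_pos: [0.5875, -0.0393, 0.0855]
tcp_rot: [-120.0, 0.1, -7.5]
wrist_force: [2.3, 7.0, 2.2]
opening: 0.0513
```

Request:
{"op": "arm_command", "data": {"rows": [0,0.03,-0.05,0,0,0,0.2,0,0.03,-0.05,0,0,0,0.2]}}

```text
time: 10.53
ee_pos: [0.5876, -0.0395, 0.0855]
tcp_rot: [-119.9, 0.1, -7.5]
wrist_force: [2.6, 10.0, 1.9]
opening: 0.0514
```

```bash
python3 -c "
from jar import *
jar((.581,-.111),'9')
for n in ('scene','top'):
    c=imaging.camera(n); p=np.array(proj(c,(.58,-.12,.05))).astype(int)
    im=cv2.convertScaleAbs(c['pixels'][p[1]-45:p[1]+45,p[0]-60:p[0]+60],alpha=1.5)
    cv2.imwrite('pics/z%s9.png'%n,cv2.resize(im,None,fx=6.5,fy=6.5,interpolation=cv2.INTER_CUBIC))
cmd((.588,-.04,.086))
"
```

```text
scene flange [ 0.5819 -0.1112  0.0372] z 0.0986 button z 0.11
top flange [ 0.5801 -0.1103  0.0361] z 0.0979 button z 0.11
t 10.73 shift cm [ 0.05 -0.02 -0.06] rot [0. 0. 0.] F [2.21 9.23 2.12] pos [ 0.5876 -0.0395  0.0856] [-1.1992e+02  8.0000e-02 -7.5100e+00] q [  6.2  17.5  -3.   77.3 -29.  105.7]
```

View pics/ztop9.png

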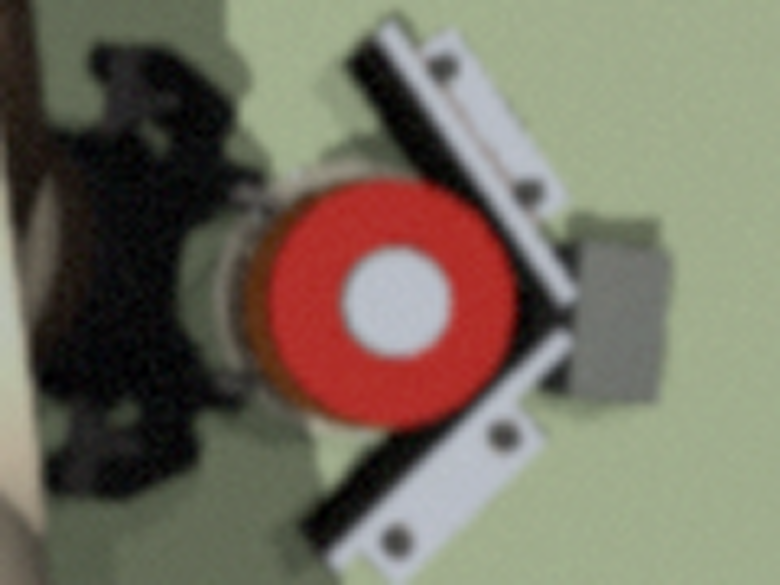

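View pics/zscene9.png

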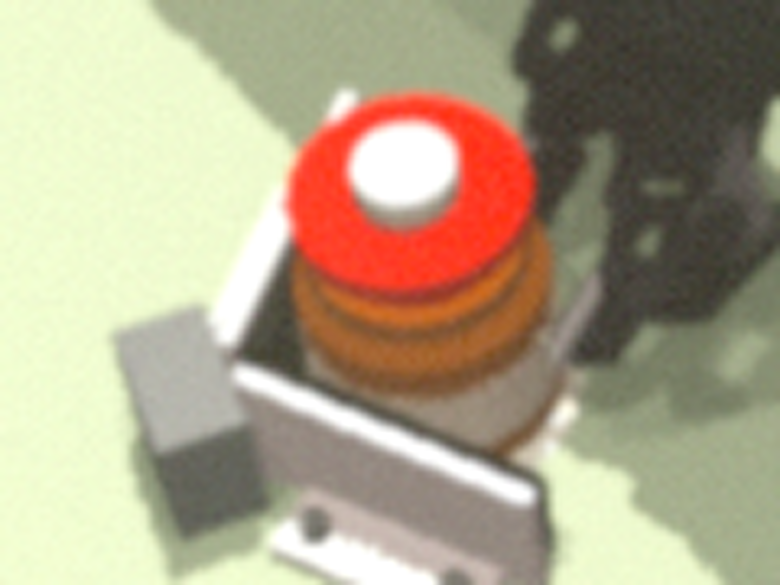

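The top view shows the jar tight on the −x wall, with a wider black gap at the +x wall (around (470,205)). I'll unload the pusher and slide the jar along the −x wall toward the corner.

Request:
{"op": "arm_command", "data": {"rows": [0,-0.03,0.05,0,0,0,0.2,0.08,0.0,0.0,0,0,0,0.2,0.12,0.02,-0.03,0,0,0,0.2,0.12,0.02,-0.03,0,0,0,0.2]}}

```text
time: 11.07
ee_pos: [0.5885, -0.0401, 0.0855]
tcp_rot: [-119.9, 0.1, -7.5]
wrist_force: [0.7, 10.1, 2.0]
opening: 0.0514
```

```bash
python3 -c "
from jar import *
jar((.581,-.111),'10')
cmd((.588,-.04,.086))
"
```

```text
scene flange [ 0.5824 -0.1118  0.0373] z 0.0985 button z 0.1097
top flange [ 0.5808 -0.1108  0.0361] z 0.098 button z 0.1097
t 11.17 shift cm [-0.05 -0.05 -0.02] rot [0. 0. 0.] F [ 0.3  10.06  2.04] pos [ 0.5885 -0.0401  0.0855] [-1.1994e+02  1.1000e-01 -7.5200e+00] q [  6.2  17.6  -2.9  77.4 -29.  105.7]
```

Request:
{"op": "arm_command", "data": {"rows": [0.05,-0.01,0.02,0,0,0,0.2,0.1,-0.01,0.02,0,0,0,0.2,0.1,-0.01,0.02,0,0,0,0.2]}}

```text
time: 11.42
ee_pos: [0.5891, -0.0405, 0.0853]
tcp_rot: [-120.0, 0.2, -7.5]
wrist_force: [-0.5, 6.2, 2.6]
opening: 0.0513
```

Request:
{"op": "arm_command", "data": {"rows": [0.05,0,0,0,0,0,0.2,0.1,0.02,-0.03,0,0,0,0.2,0.1,0.02,-0.03,0,0,0,0.2]}}

```text
time: 11.67
ee_pos: [0.59, -0.0411, 0.0853]
tcp_rot: [-120.0, 0.2, -7.5]
wrist_force: [-1.4, 5.5, 3.2]
opening: 0.0514
```

```bash
python3 -c "
from jar import *
jar((.581,-.111),'11')
for n in ('top',):
    c=imaging.camera(n); p=np.array(proj(c,(.58,-.12,.05))).astype(int)
    im=cv2.convertScaleAbs(c['pixels'][p[1]-45:p[1]+45,p[0]-60:p[0]+60],alpha=1.5)
    cv2.imwrite('pics/z%s11.png'%n,cv2.resize(im,None,fx=6.5,fy=6.5,interpolation=cv2.INTER_CUBIC))
cmd((.588,-.04,.086))
"
```

```text
scene flange [ 0.5839 -0.1132  0.0372] z 0.0984 button z 0.1098
top flange [ 0.5822 -0.1123  0.0361] z 0.098 button z 0.1095
t 11.82 shift cm [-0.21 -0.1   0.04] rot [0. 0. 0.] F [-1.42  5.58  3.32] pos [ 0.5899 -0.0411  0.0853] [-120.02    0.17   -7.54] q [  6.1  17.9  -2.6  77.4 -29.1 105.6]
```

View pics/ztop11.png

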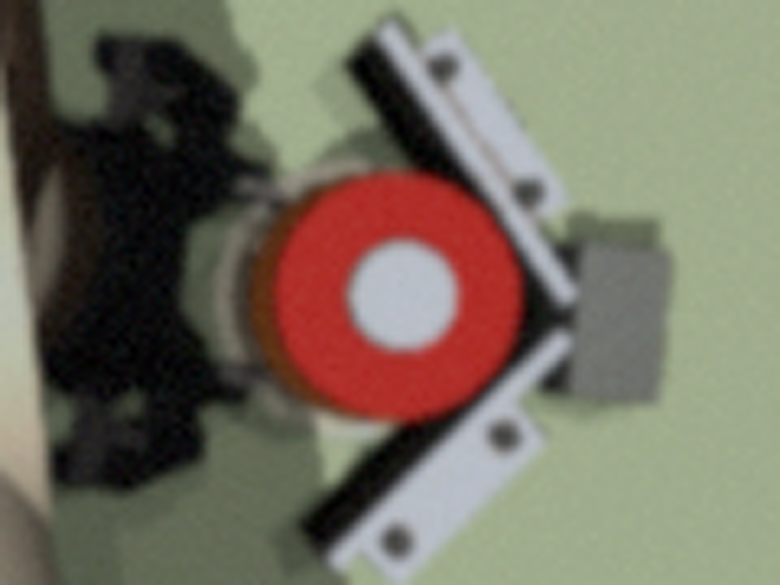

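Request:
{"op": "arm_command", "data": {"rows": [0.05,0.02,-0.03,0,0,0,0.2,0.08,0.03,-0.05,0,0,0,0.2,0.08,0.03,-0.05,0,0,0,0.2]}}

```text
time: 12.07
ee_pos: [0.5903, -0.0414, 0.0852]
tcp_rot: [-120.0, 0.2, -7.5]
wrist_force: [-3.9, 8.7, 4.3]
opening: 0.0515
```

```bash
python3 -c "
from jar import *
jar((.581,-.111),'12')
cmd((.588,-.04,.086))
"
```

```text
scene flange [ 0.5841 -0.1132  0.0373] z 0.0986 button z 0.11
top flange [ 0.5822 -0.1122  0.0361] z 0.098 button z 0.1095
t 12.17 shift cm [-0.24 -0.12  0.06] rot [0. 0. 0.] F [-3.7   9.34  3.26] pos [ 0.5903 -0.0414  0.0852] [-119.98    0.23   -7.53] q [  6.   17.9  -2.5  77.5 -29.  105.5]
```

Request:
{"op": "arm_command", "data": {"rows": [-0.1,-0.03,0.05,0,0,0,0.2,-0.2,-0.02,0.04,0,0,0,0.2,-0.25,0.0,0.0,0,0,0,0.2,-0.25,0.0,0.0,0,0,0,0.2]}}

```text
time: 12.5
ee_pos: [0.589, -0.0412, 0.0854]
tcp_rot: [-120.0, 0.0, -7.5]
wrist_force: [4.8, 7.1, 0.8]
opening: 0.0514
```

```bash
python3 -c "
from jar import *
jar((.581,-.111),'13')
cmd((.588,-.04,.086))
"
```

```text
scene flange [ 0.5837 -0.1132  0.0372] z 0.0985 button z 0.11
top flange [ 0.582  -0.1121  0.0361] z 0.098 button z 0.1093
t 12.6 shift cm [-0.12 -0.11  0.06] rot [0. 0. 0.] F [ 3.57  6.36 -0.69] pos [ 0.589  -0.0412  0.0854] [-1.1996e+02  5.0000e-02 -7.5200e+00] q [  6.1  17.7  -2.9  77.2 -29.  105.6]
```

Request:
{"op": "arm_command", "data": {"rows": [0.07,0.0,0.0,0,0,0,0.2,0.07,0.01,-0.02,0,0,0,0.2,0.07,0.02,-0.04,0,0,0,0.2,0.07,0.02,-0.04,0,0,0,0.2]}}

```text
time: 12.93
ee_pos: [0.5894, -0.0415, 0.0853]
tcp_rot: [-119.9, 0.1, -7.5]
wrist_force: [2.2, 8.8, 0.4]
opening: 0.0513
```

```bash
python3 -c "
from jar import *
jar((.581,-.111),'14')
for n in ('top','scene'):
    c=imaging.camera(n); p=np.array(proj(c,(.58,-.12,.05))).astype(int)
    im=cv2.convertScaleAbs(c['pixels'][p[1]-45:p[1]+45,p[0]-60:p[0]+60],alpha=1.5)
    cv2.imwrite('pics/z%s14.png'%n,cv2.resize(im,None,fx=6.5,fy=6.5,interpolation=cv2.INTER_CUBIC))
cmd((.588,-.04,.086))
"
```

```text
scene flange [ 0.5839 -0.1131  0.0371] z 0.0986 button z 0.1095
top flange [ 0.5821 -0.1122  0.0361] z 0.098 button z 0.1096
t 13.13 shift cm [-0.16 -0.12  0.08] rot [0. 0. 0.] F [2.6  8.07 0.78] pos [ 0.5894 -0.0415  0.0853] [-1.1994e+02  1.0000e-01 -7.5200e+00] q [  6.   17.7  -2.8  77.3 -29.  105.5]
```

View pics/ztop14.png

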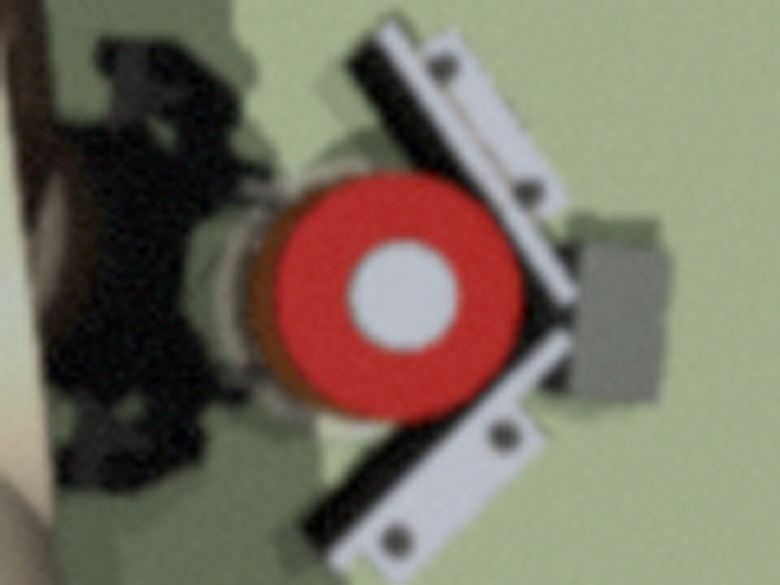

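View pics/zscene14.png

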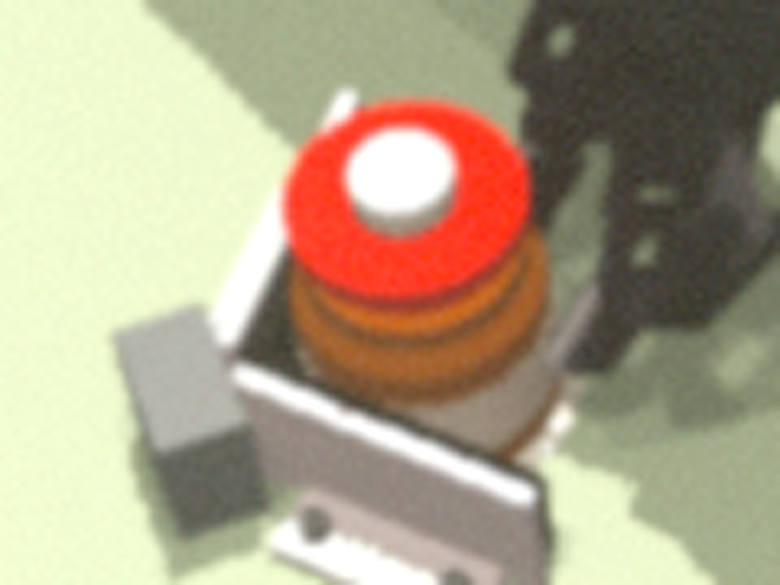

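The views are now symmetric, and pushing sideways met a wall reaction on each side, so the jar is seated. Next I'll retract straight back and lift.

Request:
{"op": "arm_command", "data": {"rows": [0,-0.25,0.43,0,0,0,0.2,0,-0.75,1.3,0,0,0,0.2,0,-1.5,2.6,0,0,0,0.2,0,-2.5,4.33,0,0,0,0.2,0,-3.0,5.2,0,0,0,0.2,0,-5.6,3.7,0,0,0,0.2,0,-9.0,1.7,0,0,0,0.2,0,-12.5,-0.3,0,0,0,0.2,0,-15.1,-1.8,0,0,0,0.2,0,-15.1,-1.8,0,0,0,-1,0,-15.1,-1.8,0,0,0,-1,0,-15.1,-1.8,0,0,0,-1], "force": 20}}

```text
time: 14.13
ee_pos: [0.5972, 0.0173, 0.2245]
tcp_rot: [-120.1, 0.2, -7.5]
wrist_force: [0.3, -0.2, -0.1]
opening: 0.0154
```

```bash
python3 -c "
from jar import *
jar((.583,-.112),'15')
cmd((.583,-.112,.2),(-90,0,-7.5))
"
```

```text
scene flange [ 0.5838 -0.1133  0.0369] z 0.0986 button z 0.1101
top flange [ 0.5821 -0.1123  0.0361] z 0.0981 button z 0.1094
t 14.23 shift cm [  0.33   8.55 -10.06] rot [ 3.009e+01  3.000e-02 -2.700e-01] F [-0.71  0.41 -0.96] pos [0.5969 0.0172 0.2236] [-120.09    0.27   -7.55] q [ 11.3  18.2  13.1  95.8 -28.2 111.6]
```

View pics/top15.png

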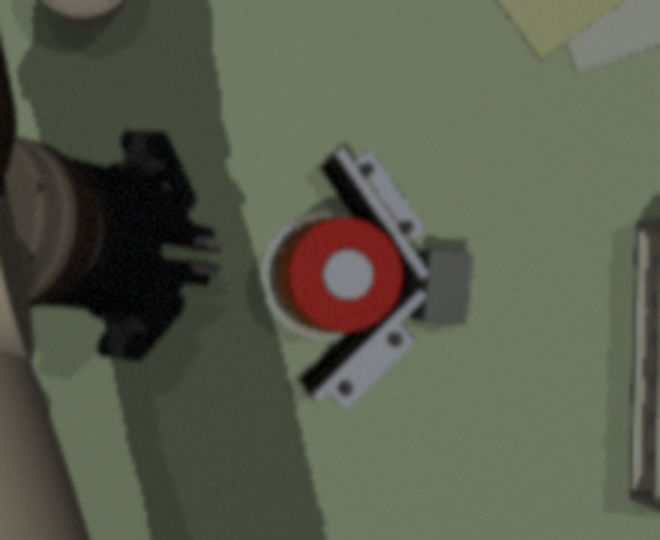

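Request:
{"op": "arm_command", "data": {"rows": [0.1,1.5,-2.5,6,0,0,-1,0.2,3,-5,12,0,0,-1,0.3,5,-8,18,0,0,-1,0.3,6.5,-10,24,0,0,-1,0.3,7.2,-10.8,30.1,0,-0.3,-1,0.3,7.2,-10.8,30.1,0,-0.3,-1,0.3,7.2,-10.8,30.1,0,-0.3,-1,0.3,7.2,-10.8,30.1,0,-0.3,-1]}}

```text
time: 14.9
ee_pos: [0.5829, -0.1113, 0.2159]
tcp_rot: [-90.0, -0.0, -7.5]
wrist_force: [-0.2, 0.3, 0.5]
opening: -0.0001
```

```bash
python3 -c "
from jar import *
c=imaging.camera('scene'); p=np.array(proj(c,(.583,-.112,.12))).astype(int)
for n in ('top','scene'):
    c=imaging.camera(n); p=np.array(proj(c,(.583,-.112,.12))).astype(int); P=cloud(c)
    im=cv2.convertScaleAbs(c['pixels'][p[1]-65:p[1]+65,p[0]-80:p[0]+80],alpha=1.5)
    cv2.imwrite('pics/z%s16.png'%n,cv2.resize(im,None,fx=4.5,fy=4.5,interpolation=cv2.INTER_CUBIC))
    m=(np.hypot(P[...,0]-.583,P[...,1]+.112)<.04)&(P[...,2]>.125)&(P[...,2]<.165)
    Q=P[m]; print(n,len(Q),Q.min(0).round(4),Q.max(0).round(4),np.median(Q,axis=0).round(4))
cmd((.583,-.112,.19),(-90,0,-7.5))
"
```

```text
Traceback (most recent call last):
ValueError: zero-size array to reduction operation minimum which has no identity
```

```bash
python3 -c "
from jar import *
for n in ('scene',):
    c=imaging.camera(n); p=np.array(proj(c,(.583,-.112,.12))).astype(int); P=cloud(c)
    im=cv2.convertScaleAbs(c['pixels'][p[1]-65:p[1]+65,p[0]-80:p[0]+80],alpha=1.5)
    cv2.imwrite('pics/z%s16.png'%n,cv2.resize(im,None,fx=4.5,fy=4.5,interpolation=cv2.INTER_CUBIC))
    m=(np.hypot(P[...,0]-.583,P[...,1]+.112)<.04)&(P[...,2]>.125)&(P[...,2]<.165)
    Q=P[m]; print(n,len(Q),Q.min(0).round(4),Q.max(0).round(4),np.median(Q,axis=0).round(4))
cmd((.583,-.112,.19),(-90,0,-7.5))
"
```

```text
scene 67 [ 0.5767 -0.122   0.1419] [ 0.5985 -0.0988  0.165 ] [ 0.5922 -0.1152  0.1571]
t 15.05 shift cm [-0.02  2.64 -0.19] rot [-0.01  0.15  0.1 ] F [-1.01 -0.89  0.05] pos [ 0.5834 -0.1101  0.2164] [-89.99  -0.1   -7.35] q [-10.7  10.    6.   85.9   0.   86.7]
```

View pics/zscene16.png

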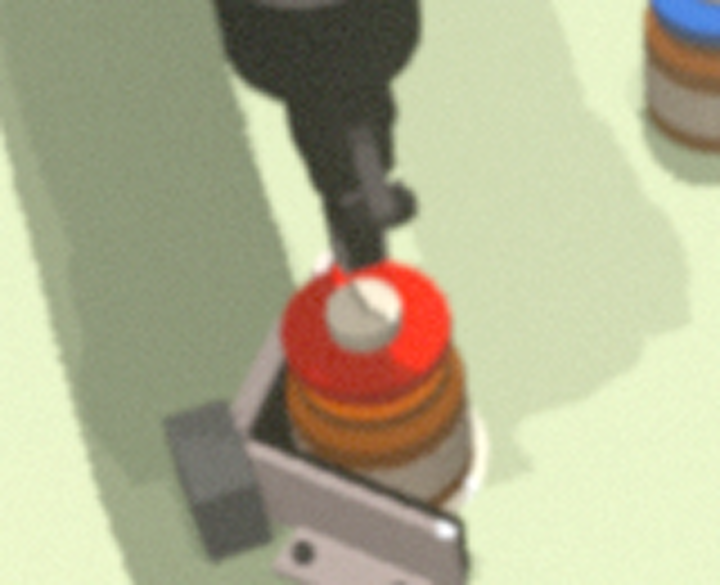

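Request:
{"op": "arm_command", "data": {"rows": [0,0.7,-0.1,0,0,0,-1,0,1.5,-0.2,0,0,0,-1,0,2.2,-0.2,0,0,0,-1,0,2.6,-0.2,0,0,0,-1,0,2.8,-0.2,0,0,0,-1,0,2.9,-0.2,0,0,0,-1,0,2.9,-0.2,0,0,0,-1]}}

```text
time: 15.63
ee_pos: [0.583, -0.1135, 0.1877]
tcp_rot: [-89.9, -0.1, -7.5]
wrist_force: [0.6, 0.7, 0.3]
opening: 0.0
```

Request:
{"op": "arm_command", "data": {"rows": [0,0.1,0,0,0,0,-1,0,0.2,0,0,0,0,-1,0,0.3,0,0,0,0,-1,0,0.4,0,0,0,0,-1,0,0.4,0,0,0,0,-1]}}

```text
time: 16.05
ee_pos: [0.583, -0.1135, 0.1837]
tcp_rot: [-89.9, -0.2, -7.5]
wrist_force: [-0.3, -0.6, 0.6]
opening: 0.0001
```

Request:
{"op": "arm_command", "data": {"rows": [0,0.1,0,0,0,0,-1,0,0.2,0,0,0,0,-1,0,0.3,0,0,0,0,-1,0,0.4,0,0,0,0,-1,0,0.4,0,0,0,0,-1]}}

```text
time: 16.47
ee_pos: [0.5831, -0.1135, 0.18]
tcp_rot: [-89.9, -0.2, -7.5]
wrist_force: [-0.4, 0.7, 3.4]
opening: 0.0004
```

Request:
{"op": "arm_command", "data": {"rows": [0,0.1,0,0,0,0,-1,0,0.2,0,0,0,0,-1,0,0.3,0,0,0,0,-1,0,0.4,0,0,0,0,-1,0,0.4,0,0,0,0,-1]}}

```text
time: 16.88
ee_pos: [0.5832, -0.1135, 0.1763]
tcp_rot: [-89.9, -0.2, -7.5]
wrist_force: [-1.5, 0.0, 6.8]
opening: -0.0001
```

```bash
python3 -c "
from jar import *
cmd((.583,-.112,.19),(-90,0,-7.5)); jar((.583,-.112),'17')
"
```

```text
t 16.88 shift cm [-0.03 -1.37  0.15] rot [-0.06  0.03  0.2 ] F [-1.52  0.    6.85] pos [ 0.5832 -0.1135  0.1763] [-89.94  -0.2   -7.47] q [-11.   10.2   1.8  81.4   0.1  86.4]
scene flange [ 0.586  -0.1148  0.0344] z 0.0973 button z 0.5786
top flange [ 0.5825 -0.1072  0.0313] z 0.0972 button z 0.5813
```

View pics/scene17.png

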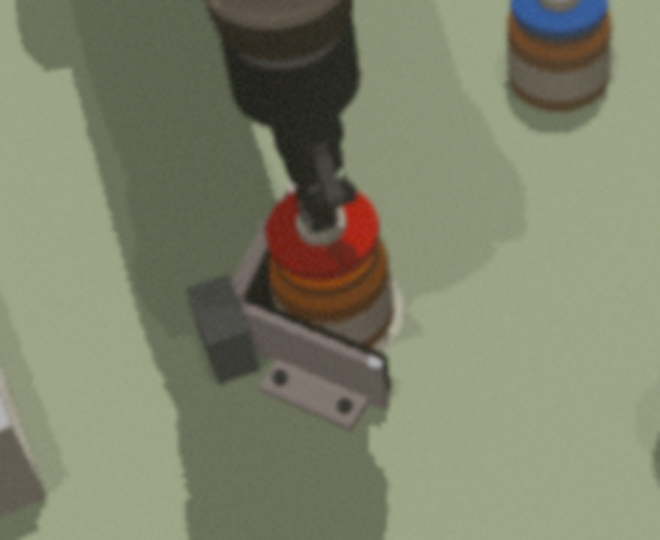

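Request:
{"op": "arm_command", "data": {"rows": [0,0.1,0,0,0,0,-1,0,0.2,0,0,0,0,-1,0,0.3,0,0,0,0,-1,0,0.4,0,0,0,0,-1,0,0.5,0,0,0,0,-1,0,0.6,0,0,0,0,-1,0,0.7,0,0,0,0,-1,0,0.8,0,0,0,0,-1,0,0.8,0,0,0,0,-1]}}

```text
time: 17.73
ee_pos: [0.5831, -0.1135, 0.1683]
tcp_rot: [-89.9, -0.2, -7.5]
wrist_force: [-1.6, 0.1, 6.5]
opening: -0.0
```

Request:
{"op": "arm_command", "data": {"rows": [0,0.1,0,0,0,0,-1,0,0.2,0,0,0,0,-1,0,0.3,0,0,0,0,-1,0,0.3,0,0,0,0,-1]}}

```text
time: 18.07
ee_pos: [0.5832, -0.1135, 0.1653]
tcp_rot: [-89.9, -0.2, -7.5]
wrist_force: [-2.0, -1.1, 7.3]
opening: 0.0003
```

Request:
{"op": "arm_command", "data": {"rows": [0,0.1,0,0,0,0,-1,0,0.15,0,0,0,0,-1,0,0.15,0,0,0,0,-1]}}

```text
time: 18.32
ee_pos: [0.5831, -0.1135, 0.164]
tcp_rot: [-89.9, -0.2, -7.5]
wrist_force: [-2.1, -0.2, 8.6]
opening: -0.0002
```

Request:
{"op": "arm_command", "data": {"rows": [0,0.05,0,0,0,0,-1,0,0.1,0,0,0,0,-1,0,0.1,0,0,0,0,-1]}}

```text
time: 18.57
ee_pos: [0.5832, -0.1135, 0.1632]
tcp_rot: [-89.9, -0.2, -7.5]
wrist_force: [-2.6, 0.8, 10.0]
opening: -0.0
```

Request:
{"op": "arm_command", "data": {"rows": [0,0.05,0,0,0,0,-1,0,0.1,0,0,0,0,-1,0,0.1,0,0,0,0,-1]}}

```text
time: 18.82
ee_pos: [0.5832, -0.1136, 0.1624]
tcp_rot: [-89.9, -0.2, -7.5]
wrist_force: [-2.7, -0.4, 10.1]
opening: 0.0003
```

Request:
{"op": "arm_command", "data": {"rows": [0,0.05,0,0,0,0,-1,0,0.1,0,0,0,0,-1,0,0.1,0,0,0,0,-1]}}

```text
time: 19.07
ee_pos: [0.5832, -0.1135, 0.1616]
tcp_rot: [-89.9, -0.2, -7.5]
wrist_force: [-4.0, 0.4, 10.8]
opening: -0.0
```

Request:
{"op": "arm_command", "data": {"rows": [0,-0.1,0,0,0,0,-1,0,-0.3,0,0,0,0,-1,0,-0.6,0,0,0,0,-1,0,-1.0,0,0,0,0,-1,0,-2,0,0,0,0,-1,0,-4,0,0,0,0,-1,0,-7,0,0,0,0,-1,0,-10,2,0,0,0,-1,0,-12,5,0,0,0,-1,0,-12,8,0,0,0,-1,0,-12,12,0,0,0,-1,0,-12,15,0,0,0,-1]}}

```text
time: 20.07
ee_pos: [0.6024, 0.0372, 0.2814]
tcp_rot: [-89.9, -0.2, -7.5]
wrist_force: [-0.1, 0.7, 0.1]
opening: -0.0001
```

```bash
python3 -c "
from jar import *
cmd((.583,-.112,.19),(-90,0,-7.5)); jar((.583,-.112),'18')
for n in ('top','scene'):
    c=imaging.camera(n); p=np.array(proj(c,(.58,-.12,.05))).astype(int)
    im=cv2.convertScaleAbs(c['pixels'][p[1]-45:p[1]+45,p[0]-60:p[0]+60],alpha=1.4)
    cv2.imwrite('pics/z%s18.png'%n,cv2.resize(im,None,fx=6.5,fy=6.5,interpolation=cv2.INTER_CUBIC)); cv2.imwrite('pics/full%s18.png'%n,c['pixels'])
"
```

```text
t 20.07 shift cm [ -0.02   9.11 -15.07] rot [-0.1   0.02  0.21] F [-0.13  0.74  0.05] pos [0.6024 0.0372 0.2814] [-89.9   -0.21  -7.48] q [3.50e+00 1.19e+01 1.53e+01 9.32e+01 1.00e-01 1.01e+02]
scene flange [ 0.5837 -0.114   0.0371] z 0.0858 button z 0.0973
top flange [ 0.581  -0.1193  0.0298] z 0.0854 button z 0.0966
```

View pics/zscene18.png

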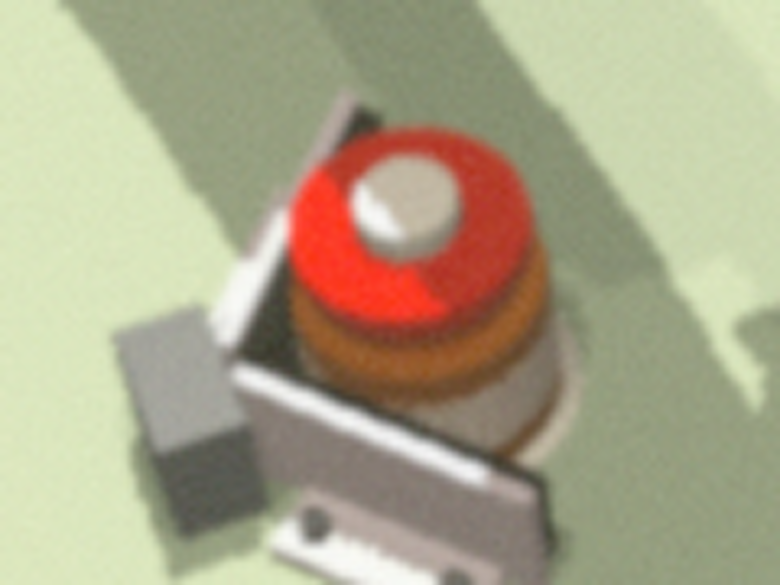

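View pics/ztop18.png

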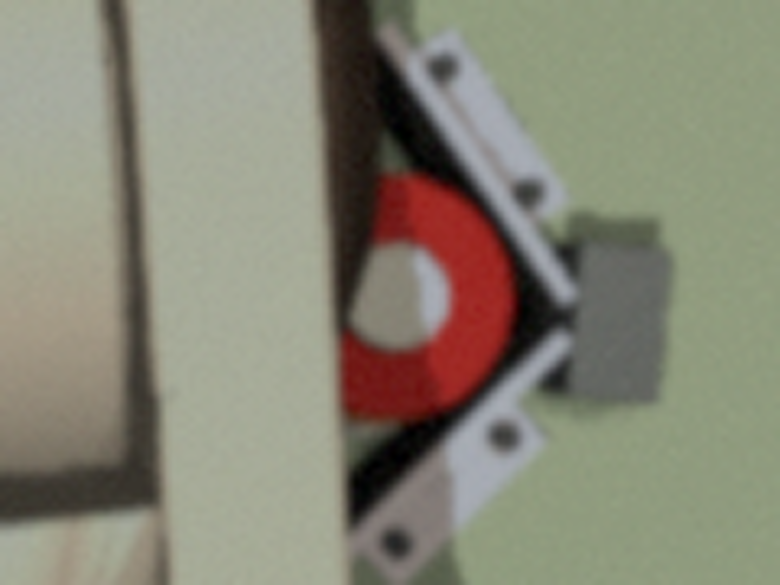

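View pics/fullscene18.png

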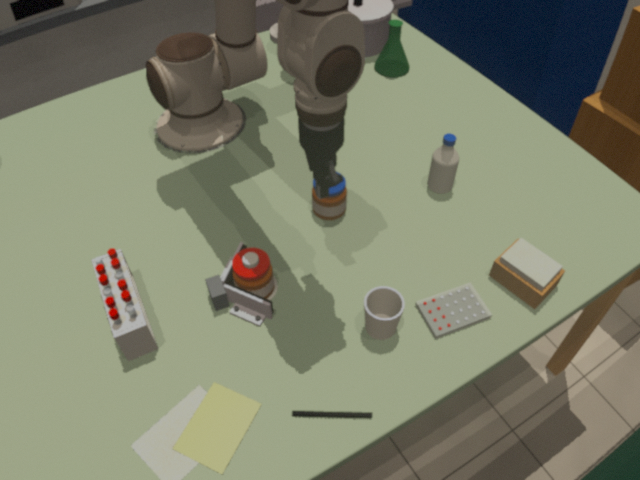

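Request:
{"op": "arm_command", "data": {"rows": [0,-2,4,0,0,0,-1,0,-3,8,0,0,0,-1,0,-3,12,0,0,0,-1,0,-3,15,0,0,0,-1,0,-3,15,0,0,0,-1,0,-3,15,0,0,0,-1]}}

```text
time: 20.77
ee_pos: [0.6219, 0.1843, 0.3102]
tcp_rot: [-90.0, -0.1, -7.4]
wrist_force: [0.5, -0.9, -1.3]
opening: 0.0001
```

```bash
python3 -c "
from jar import *
jar((.583,-.112),'19')
c=imaging.camera('top'); p=np.array(proj(c,(.58,-.12,.05))).astype(int)
im=cv2.convertScaleAbs(c['pixels'][p[1]-45:p[1]+45,p[0]-60:p[0]+60],alpha=1.4)
cv2.imwrite('pics/ztop19.png',cv2.resize(im,None,fx=6.5,fy=6.5,interpolation=cv2.INTER_CUBIC))
"
```

```text
scene flange [ 0.5838 -0.1133  0.0373] z 0.0858 button z 0.0976
top flange [ 0.5822 -0.1121  0.0362] z 0.0855 button z 0.0969
```

View pics/ztop19.png

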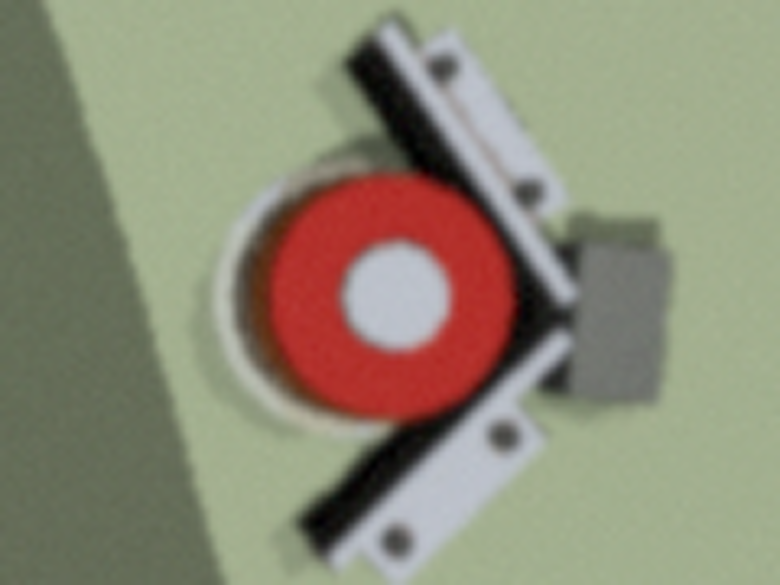

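The jar hasn't moved: both cameras give the same position as before the press. It sits between the two walls, the stopper is home and the arm is clear.

```bash
python3 -c "
from workcell import bot
print(bot.job_done())"
```

```text
the job is handed in; nothing more can be done
None
```

I slid the jar over the bench into the V-nest without lifting it, pressed its stopper home, let go and handed the job in. It took about 21 s of the 69 s allowed.

- **Seating:** I pushed with the half-open fingertips as a cradle. The jar first jammed against the −x wall, about 2 mm short of the seat, so I eased it along that wall until it stopped. Pushing to each side then met a wall each time, with the jar shifting no more than about 0.3 mm. The highest push reading was about 11 N.
- **Pressing:** I pressed straight down on the middle of the button after the jar was seated. The stopper slid at about 7 N; the force then rose as the button spring should against a stop, to about 11 N at most.
- **Last checks:** Measured flange top was 85.5 mm (85 expected) and button top 97 mm (97 expected). The jar stayed within 0.2 mm of its seated position through the retract and press. The robot was clear of everything.
- **Disagreements:** The two cameras differ by 1 to 2 mm on where the jar is. Their average is also about 3 mm to the +x side of the seat I measured from the white circle. I therefore relied on the wall contact and the even gaps in the top view. One top-camera reading after the press was wrong because the arm blocked the view, and I repeated it with the arm out of the way. Contact forces were read at the end of each move, so brief peaks in between were not recorded.
- **Other objects:** I did not re-measure the other things on the bench; none looked moved in the pictures.

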